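Bring the pink specimen over the light and take its picture

ROBOT

A 7-joint arm with a two-finger parallel gripper is mounted at the origin on the work surface. World frame = base frame: x ahead of the robot, y to its left, z up, the work surface at z = 0. Lengths are in mm, angles in rad, forces in N, time in s.
With the tool pointing down it reaches from about 425 to 825 mm from the base axis. Payload 3.6 kg.
Tool frame: the origin (TCP) lies at the very end of the fingers, on their centre line; the grasp point (between the pads) lies 19 mm behind it; z points along the fingers, y is the line along which they close (so a half turn about z gives the same grasp; the last joint's range is limited). The gripper opens to 93 mm and grips with 3 to 60 N. Pads are 15 mm wide; open, the fingers measure 128 mm over their backs; the gripper's body (75 mm by 188 mm) begins 65 mm behind the grasp point.
Start: joints at [-1.198, 0.615, -0.013, 1.423, 0.008, 1.103, -0.04], TCP at [252.966, 598.723, 218.64] pointing down, gripper open.
Joint ranges: [-3.12, 3.12], [-0.3, 2.06], [-1.34, 1.32], [0.26, 2.42], [-1.36, 4.5], [0.01, 1.98], [-2.84, 2.84]. Speed limits (rad/s): [2.79, 2.79, 3.14, 3.14, 3.14, 3.14, 3.14].

INTERFACE

Orientations are given as a 3x3 rotation matrix whose columns are the frame's x, y, z axes.
In Python, from station import arm gives the robot as it stands. The module is installed in compiled form; this text tells all that it offers.
- The arm moves only by the tool jog_arm, never from a script. Its argument "rows" is a list of rows, each an object of numbers: "fingers": the finger opening in cm, from 0 to 9.3; "tx", "ty", "tz": the shift along the tool's x, y, z in cm; "spin": the turn about the tool's z in degrees. In form: [{"fingers": .., "tx": .., "ty": .., "tz": .., "spin": ..}, ...]. A call has 1 to 20 rows; each row shifts and turns the commanded pose from where the row before left it, along the tool's axes as they then stand; what a row does not reach is not made up. A row lasts 1/8 s, in which the tool goes at most 62.5 mm and 10.7 degrees, less where a joint would pass 70% of its speed; a pose out of reach is approached as far as the arm can. A call with a gripper value outside its range is refused whole. The fingers move at their own pace and stop on an object; "squeeze" is the grip in N (left out, the last holds). Time passes only in rows, so rows that do not move let the fingers close. It gives the time, the measured TCP pose, the force, the opening and the grip force at its end, in the units of the state.
- arm.observe(): the state, without advancing time (a new reading comes with each control period).
- arm.camera(name): name is "scene" or "top" or "wrist"; returns the picture (420x560x3 uint8, red, green, blue); there is no depth.
- arm.camera_model(name): a dict with "intrinsics" (3x3 intrinsics, pixels), "T" (4x4, takes a point from camera to world coordinates). Camera axes: x right, y up, looking along -z (the intrinsics and any distortion apply to the point x, -y, -z); pixel columns grow to the right and rows downward; lengths in mm; the calibration is good to about 2 mm. The wrist camera is an equidistant fisheye: a pixel r from the principal point sees the ray r / f radians off the axis. A picture is of the moment at which its call begins: read the wrist's pose just before it. camera_model takes no time and is no camera call; for the wrist camera it gives the pose at the moment of the call.
- arm.job_done(): hands the job in; it is judged then, once.
The state is a dict: "time": time; "joint_positions": joint angles; "joint_vel": joint speeds; "joint_torque": joint torques, N m; "tcp_pos": TCP position; "eef_rot": TCP orientation; "ft_force": force on the tool from outside, world axes, zero at the start; "wrist_torque": the same for the moment, N m; "grip_width": finger opening in mm; "finger_force": force on a finger pad.
Only numpy, scipy, OpenCV 4.12 (cv2) and the standard library are available. Lean on these libraries where they do the work, as an engineer would, in place of code of your own. Each camera call takes 0.05 s, during which the arm holds its last target. There are 200 camera calls.

TASK

With a finger, push one of the arms of the specimen carousel round until the pink disc lies centred over the lit round window of the white stand, then press the red shutter button on its grey box all the way down and let it come back up, with the pink disc still over the window. Only push: do not lift the carousel off its spindle, and leave the jar, the flask and the yellow slide box where they stand.

Things in the scene. Friction and masses are not known exactly. Their poses are not given: they have to be found in the camera images.
- stand: White light stand, fixed to the table, a box 210 x 120 mm and 46 mm high with a thin red stripe on one end. Its origin is on the table right below the carousel's spindle; its x axis points along the long side to the lit window (the box reaches from -60 to +150 mm along x, +-60 mm along y). The stand may face any way.
- window (a point): Centre of the lit round window (76 mm across, glowing white, dark rim 88 mm across) in the top of the stand, 110 mm from the spindle, 50 mm above the table.
- axis (a point): Top of the small black cap on the carousel's hub, on the upright turning axis, 94 mm above the table. Hub 44 mm across. Three level aluminium arms 120 degrees apart, each a bar 14 mm wide, 61 to 81 mm above the table, free between 22 and 82 mm from the axis. Below the arms: 15 mm of air over the stand (11 mm over the window), elsewhere free down to the table.
- pink (a point): Centre of the top of the pink resin disc (48 mm across), 110 mm from the axis on the centre line of its arm, 80 mm above the table. It sits in a round black holder on the arm's end, 56 mm across, 61 to 79 mm above the table. The other two arms carry the same holders with a green disc (next counter-clockwise from above) and an amber disc.
- carousel (a joint): Turn of the carousel in rad, growing counter-clockwise seen from above; 0 (and every full turn, 6.283) = pink disc exactly over the window. It turns either way without a stop in reach; friction (about 0.15 N m, 2 N at 70 mm from the axis) holds it where it is left.
- sleeve (a joint): How far the carousel has been lifted up its spindle, in m; 0 = seated. It only rests there by its weight (about 0.6 kg).
- shutter_top (a point): Centre of the top of the red round push button, 32 mm across, in a black collar on a grey box (100 x 64 mm, 26 mm high) fixed to the table; the button top is 48 mm above the table, the collar 10 mm lower; its place is to the left or the right of the carousel. It is pressed straight down.
- shutter (a joint): Travel of the shutter button in m: 0 = up, 0.006 = fully down. A spring pushes it back; fully down takes about 5 N.
- jar: Loose specimen jar with a white lid, 68 mm across, 85 mm high, origin under its centre. Leave it alone.
- flask: Loose conical green glass flask, 76 mm across at the foot, 118 mm high, origin under its centre. Leave it alone.
- slidebox: Loose closed yellow slide box, 85 x 60 x 32 mm high, origin under its centre. Leave it alone.
There are look-alikes about, which are no part of the job. Leave any purple look-alike of the part that bears shutter_top alone.

How it is judged (in metres and radians):
On the way, in this order (a step that is already met when the one before it is completed fails the run):
1. the pink disc is over the lit window and at rest (horizontal distance between pink and window below 0.01 m and velocity of joint carousel between -0.05 and 0.05 rad/s), for 0.3 s.
2. the shutter button is pressed down while the pink disc is over the window (horizontal distance between pink and window below 0.01 m and value of joint shutter above 0.0045 m), for 0.05 s.
At the end, for the whole second after the job is handed in: The pink disc's centre is within 10 mm of the window's centre and at rest; after that the button was pressed at least 4.5 mm down and is up again; the carousel sits on its spindle; jar, flask and slide box are within 15 mm of where they stood (all of step 1 and value of joint shutter below 0.0015 m and value of joint sleeve below 0.002 m and distance of each of jar, flask, slidebox from where it was at the start of the episode below 0.015 m); the robot touches nothing.
It fails at once if the carousel is lifted more than 6 mm up its spindle (value of joint sleeve above 0.006 m).
It fails at once if the jar is pushed more than 15 mm away, lifted or tipped (distance of jar from where it was at the start of the episode above 0.015 m or angle between jar's own z axis and vertical above 0.3 rad).
It fails at once if the flask is pushed more than 15 mm away, lifted or tipped (distance of flask from where it was at the start of the episode above 0.015 m or angle between flask's own z axis and vertical above 0.3 rad).
It fails at once if the slide box is pushed more than 15 mm away, lifted or tipped (distance of slidebox from where it was at the start of the episode above 0.015 m or angle between slidebox's own z axis and vertical above 0.3 rad).
It also fails if it takes over 54 s, if anything falls off the work surface, if the arm or the gripper's body presses on something with over 40 N, if the wrist force passes 120 N, or if a joint passes its speed limit or range.

## Working session

There is one attempt and no reset: what is moved stays moved. The work goes in short steps, Python scripts to look and compute and a tool call to move; the robot and the scene stay as the last step left them, time stands still between calls to the robot, and variables do not carry over. Pictures are saved under pics/ and viewed, at most 10 in all, crops included, and the job is handed in when it is done.

Besides the shell and the picture viewer there is one more tool, called after "Call:" as name([rows], argument=value, ...), one row to a line, values as JSON. jog_arm: Moves the arm, as the interface text tells. Its arguments: {"type":"object","properties":{"rows":{"type":"array"},"squeeze":{"type":"number"}},"required":["rows"]}

```bash
mkdir -p pics; python3 - <<'E'
from station import arm
import cv2,numpy as np
s=arm.observe();print(s['time'],s['tcp_pos'],np.round(s['eef_rot'],3).tolist(),s['grip_width'])
for n in ['top','scene']:
    im=arm.camera(n);cv2.imwrite(f'pics/{n}0.png',im[:,:,::-1]);m=arm.camera_model(n);print(n,np.round(m['intrinsics'],2).tolist(),np.round(m['T'],3).tolist(),[k for k in m])
E
```

```text
0.0 [252.68226474 598.03066337 217.48631317] [[-0.921, 0.389, -0.001], [0.389, 0.921, -0.002], [-0.0, -0.003, -1.0]] 92.38430188162171
top [[461.16, 0.0, 276.54], [0.0, 461.16, 201.1], [0.0, 0.0, 1.0]] [[0.015, 0.994, -0.111, 419.272], [-1.0, 0.014, -0.011, 62.769], [-0.009, 0.111, 0.994, 1100.534], [0.0, 0.0, 0.0, 1.0]] ['intrinsics', 'T']
scene [[463.01, 0.0, 269.88], [0.0, 463.01, 215.33], [0.0, 0.0, 1.0]] [[-0.524, -0.644, 0.557, 1202.664], [0.851, -0.384, 0.357, 498.51], [-0.016, 0.661, 0.75, 985.252], [0.0, 0.0, 0.0, 1.0]] ['intrinsics', 'T']
```

View pics/top0.png

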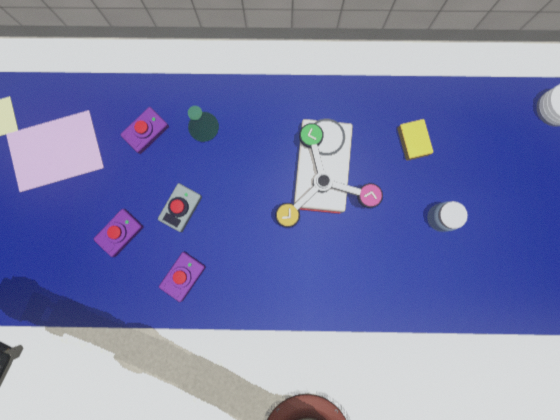

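View pics/scene0.png

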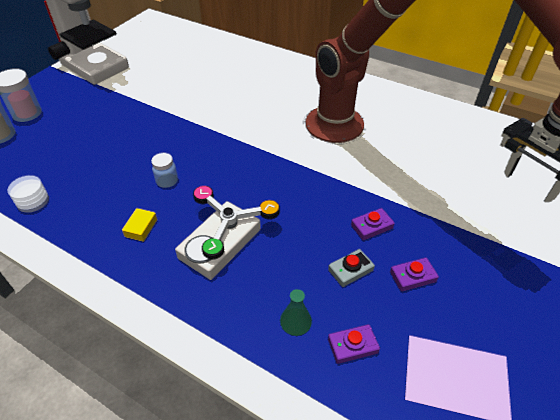

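The top view shows the hub at about (323,181), pink (370,196), green (312,135), amber (288,215), the window near (327,137) and the grey shutter box's button at (178,207). Three purple decoys stand around the box, the flask is at (203,125), the jar at (450,215) and the slide box at (416,139).

```bash
cat > h.py <<'E'
import cv2,numpy as np
from station import arm
def ray(n,u,v,m=None):
    m=m or arm.camera_model(n);K=m['intrinsics'];T=np.array(m['T'])
    x=(u-K[0][2])/K[0][0];y=(v-K[1][2])/K[1][1]
    if n=='wrist':
        r=np.hypot(x,y);k=np.sin(r)/r if r>1e-9 else 1; d=np.array([x*k,-y*k,-np.cos(r)])
    else: d=np.array([x,-y,-1])
    return T[:3,3],T[:3,:3]@d
def plane(n,uv,z,m=None):
    o,d=ray(n,*uv,m);return (o+d*(z-o[2])/d[2])[:2]
def blob(im,lo,hi,box=None):
    h=cv2.cvtColor(im,cv2.COLOR_RGB2HSV);k=cv2.inRange(h,lo,hi)
    if box: 
        z=np.zeros_like(k);a,b,c,d=box;z[b:d,a:c]=k[b:d,a:c];k=z
    n,_,st,c=cv2.connectedComponentsWithStats(k);i=1+np.argmax(st[1:,4]);return c[i],st[i,4],st[i,:4]
E
python3 - <<'E'
from h import *
im=cv2.imread('pics/top0.png')[:,:,::-1].copy()
for nm,lo,hi,box,z in [('pink',(155,80,80),(175,255,255),(350,180,390,215),80),('green',(50,100,60),(85,255,255),(295,120,330,150),80),('amber',(15,100,100),(30,255,255),(270,200,305,230),80),('hub',(0,0,0),(180,255,60),(310,170,335,192),94),('btn',(0,150,120),(8,255,255),(160,190,195,222),48),('slide',(22,150,120),(32,255,255),(395,115,440,165),32)]:
    c,a,s=blob(im,lo,hi,box);print(nm,np.round(c,1),a,s,np.round(plane('top',c,z),1))
for nm,uv,z in [('window',(327,137),50),('jar',(452,215),85),('flasktop',(195,113),118),('flaskfoot',(204,126),0)]:
    print(nm,plane('top',uv,z))
# window rim dark
g=cv2.cvtColor(im,cv2.COLOR_RGB2GRAY);cv2.imwrite('pics/crop.png',cv2.resize(cv2.imread('pics/top0.png')[105:235,265:395],None,fx=4.5,fy=4.5,interpolation=cv2.INTER_CUBIC))
E
```

```text
pink [370.7 194.8] 329 [360 184  22  22] [ 549.9 -135.4]
green [304.  131.8] 36 [301 126   8  14] [691.4  14.2]
amber [286.9 214.8] 285 [277 205  21  21] [502.6  50.5]Traceback (most recent call last):
  File "<stdin>", line 4, in <module>
  File "h.py", line 16, in blob
    n,_,st,c=cv2.connectedComponentsWithStats(k);i=1+np.argmax(st[1:,4]);return c[i],st[i,4],st[i,:4]
                                                     ~~~~~~~~~^^^^^^^^^^
    return _wrapfunc(a, 'argmax', axis=axis, out=out, **kwds)
    return bound(*args, **kwds)
ValueError: attempt to get argmax of an empty sequence
```

```bash
python3 - <<'E'
from h import *
im=cv2.imread('pics/top0.png')[:,:,::-1].copy()
for nm,lo,hi,box,z in [('pink',(155,80,80),(175,255,255),(350,180,390,215),80),('green',(50,80,60),(90,255,255),(295,120,330,150),80),('amber',(15,100,100),(30,255,255),(270,200,305,230),80),('hub',(0,0,0),(180,255,90),(315,172,332,190),94),('btn',(0,150,120),(8,255,255),(160,190,195,222),48),('slide',(22,150,120),(32,255,255),(395,115,440,165),32)]:
  try:
    c,a,s=blob(im,lo,hi,box);print(nm,np.round(c,1),a,s,np.round(plane('top',c,z),1))
  except Exception as e: print(nm,e)
for nm,uv,z in [('window',(327,137),50),('jar',(452,215),85),('flasktop',(195,113),118),('flaskfoot',(204,126),0)]:
    print(nm,plane('top',uv,z))
print(im[135,312],im[181,323])
cv2.imwrite('pics/crop.png',cv2.resize(cv2.imread('pics/top0.png')[105:235,265:395],None,fx=4.5,fy=4.5,interpolation=cv2.INTER_CUBIC))
E
```

```text
pink [370.7 194.8] 329 [360 184  22  22] [ 549.9 -135.4]
green [310.9 134. ] 297 [301 124  21  21] [686.6  -1.6]
amber [286.9 214.8] 285 [277 205  21  21] [502.6  50.5]
hub [323.5 177.3] 6 [321 177   6   2] [585.4 -29. ]
btn attempt to get argmax of an empty sequence
slide attempt to get argmax of an empty sequence
window [687.71674897 -40.83679014]
jar [ 506.75866591 -312.63637589]
flasktop [720.56540422 255.33032665]
flaskfoot [724.28996342 255.24965136]
[135 194 143] [86 86 93]
```

View pics/crop.png

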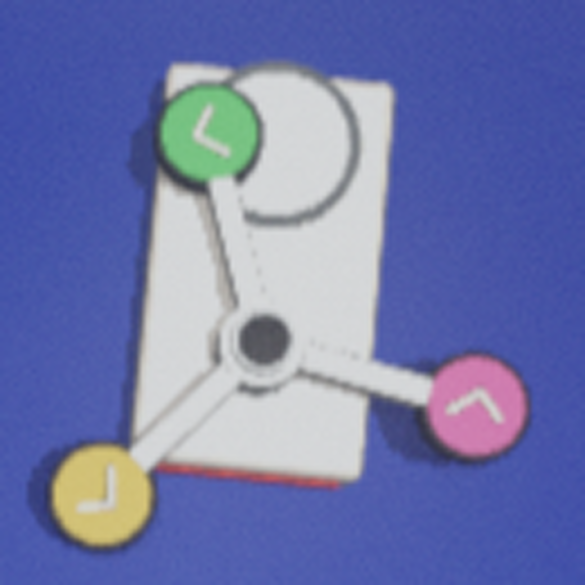

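The crop shows the window rim centred near crop (277,143), which is top px (326.5,136.8). The stand's long axis tilts about 5° clockwise from image up. The mean of the three discs puts the axis at about (580,-29) and pink at -105.6°, so pink needs roughly +100° counter-clockwise. I'll approach on the pink arm's clockwise side.

Call:
jog_arm([
  {"fingers":0,"tx":-2.61,"ty":-2.56},
  {"fingers":0,"tx":-2.61,"ty":-2.56},
  {"fingers":0,"tx":-2.61,"ty":-2.56},
  {"fingers":0,"tx":-2.61,"ty":-2.56},
  {"fingers":0,"tx":-2.61,"ty":-2.56},
  {"fingers":0,"tx":-2.61,"ty":-2.56},
  {"fingers":0,"tx":-2.61,"ty":-2.56},
  {"fingers":0,"tx":-2.61,"ty":-2.56},
  {"fingers":0,"tx":-2.61,"ty":-2.56},
  {"fingers":0,"tx":-2.61,"ty":-2.56},
  {"fingers":0,"tx":-2.61,"ty":-2.56},
  {"fingers":0,"tx":-2.61,"ty":-2.56},
  {"fingers":0,"tx":-2.61,"ty":-2.56},
  {"fingers":0,"tx":-2.61,"ty":-2.56},
  {"fingers":0,"tx":-2.61,"ty":-2.56},
  {"fingers":0,"tx":-2.61,"ty":-2.56},
  {"fingers":0,"tx":-2.61,"ty":-2.56},
  {"fingers":0,"tx":-2.61,"ty":-2.56},
  {"fingers":0,"tx":-2.61,"ty":-2.56},
  {"fingers":0,"tx":-2.61,"ty":-2.56},
])

```text
schema error: expected keys fingers, tx, ty, tz, spin
```

Call:
jog_arm([
  {"fingers":0,"spin":10.15},
  {"fingers":0,"spin":10.15},
  {"fingers":0,"spin":10.15},
  {"fingers":0,"spin":10.15},
  {"fingers":0,"spin":10.15},
  {"fingers":0,"spin":10.15},
  {"fingers":0,"spin":10.15},
  {"fingers":0,"spin":10.15},
  {"fingers":0,"spin":10.15},
  {"fingers":0,"spin":10.15},
  {"fingers":0,"spin":10.15},
  {"fingers":0,"spin":10.15},
  {"fingers":0,"spin":10.15},
  {"fingers":0,"spin":10.15},
  {"fingers":0,"spin":10.15},
  {"fingers":0,"spin":10.15},
  {"fingers":0,"spin":10.15},
  {"fingers":0},
])

```text
schema error: expected keys fingers, tx, ty, tz, spin
```

```bash
python3 - <<'E'
from h import *
m=arm.camera_model('wrist');s=arm.observe();im=arm.camera('wrist');cv2.imwrite('pics/w1.png',im[:,:,::-1])
import pickle;pickle.dump(m,open('w1.pkl','wb'))
print(s['time'],s['tcp_pos'],np.round(s['eef_rot'],3).tolist(),np.round(s['joint_positions'],2),s['ft_force'],np.round(m['intrinsics'],1).tolist(),np.round(m['T'],2).tolist())
t=cv2.imread('pics/top0.png');print(cv2.cvtColor(t,cv2.COLOR_BGR2HSV)[200:216:4,170:190:4].tolist())
E
```

```text
0.1 [252.71363203 598.06808638 217.59388366] [[-0.921, 0.389, -0.001], [0.389, 0.921, -0.002], [-0.0, -0.002, -1.0]] [-1.2   0.62 -0.01  1.42  0.01  1.1  -0.04] [ 0.24902786 -0.39357918 -0.12118205] [[325.2, 0.0, 283.9], [0.0, 325.2, 210.4], [0.0, 0.0, 1.0]] [[0.39, -0.89, -0.24, 183.86], [0.92, 0.38, 0.11, 627.96], [-0.0, -0.27, 0.96, 382.3], [0.0, 0.0, 0.0, 1.0]]
[[[103, 29, 122], [175, 157, 161], [177, 157, 174], [131, 56, 77], [101, 21, 131]], [[173, 139, 127], [178, 163, 204], [178, 154, 205], [178, 158, 199], [120, 51, 80]], [[174, 141, 127], [177, 162, 205], [178, 154, 205], [177, 153, 195], [122, 52, 83]], [[120, 53, 82], [176, 158, 165], [177, 161, 176], [136, 54, 81], [110, 53, 87]]]
```

View pics/w1.png

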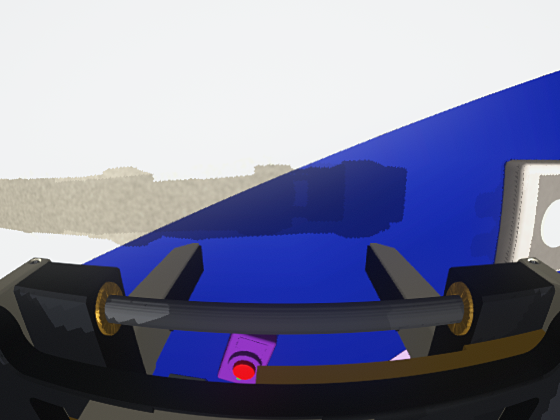

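The wrist picture only shows empty cloth, because both moves were refused: every row needs all five keys. Re-sending them.

Call:
jog_arm([
  {"fingers":0,"tx":-2.61,"ty":-2.56,"tz":0,"spin":0},
  {"fingers":0,"tx":-2.61,"ty":-2.56,"tz":0,"spin":0},
  {"fingers":0,"tx":-2.61,"ty":-2.56,"tz":0,"spin":0},
  {"fingers":0,"tx":-2.61,"ty":-2.56,"tz":0,"spin":0},
  {"fingers":0,"tx":-2.61,"ty":-2.56,"tz":0,"spin":0},
  {"fingers":0,"tx":-2.61,"ty":-2.56,"tz":0,"spin":0},
  {"fingers":0,"tx":-2.61,"ty":-2.56,"tz":0,"spin":0},
  {"fingers":0,"tx":-2.61,"ty":-2.56,"tz":0,"spin":0},
  {"fingers":0,"tx":-2.61,"ty":-2.56,"tz":0,"spin":0},
  {"fingers":0,"tx":-2.61,"ty":-2.56,"tz":0,"spin":0},
  {"fingers":0,"tx":-2.61,"ty":-2.56,"tz":0,"spin":0},
  {"fingers":0,"tx":-2.61,"ty":-2.56,"tz":0,"spin":0},
  {"fingers":0,"tx":-2.61,"ty":-2.56,"tz":0,"spin":0},
  {"fingers":0,"tx":-2.61,"ty":-2.56,"tz":0,"spin":0},
  {"fingers":0,"tx":-2.61,"ty":-2.56,"tz":0,"spin":0},
  {"fingers":0,"tx":-2.61,"ty":-2.56,"tz":0,"spin":0},
  {"fingers":0,"tx":-2.61,"ty":-2.56,"tz":0,"spin":0},
  {"fingers":0,"tx":-2.61,"ty":-2.56,"tz":0,"spin":0},
  {"fingers":0,"tx":-2.61,"ty":-2.56,"tz":0,"spin":0},
  {"fingers":0,"tx":-2.61,"ty":-2.56,"tz":0,"spin":0},
])

```text
time: 2.65
tcp_pos: [534.7, -77.1, 218.4]
eef_rot: [[-0.921, 0.389, -0.001], [0.389, 0.921, 0.0], [0.001, -0.0, -1.0]]
ft_force: [0.6, 0.5, -0.2]
grip_width: 0.4
finger_force: 0.0
```

Call:
jog_arm([
  {"fingers":0,"tx":0,"ty":0,"tz":0,"spin":10.15},
  {"fingers":0,"tx":0,"ty":0,"tz":0,"spin":10.15},
  {"fingers":0,"tx":0,"ty":0,"tz":0,"spin":10.15},
  {"fingers":0,"tx":0,"ty":0,"tz":0,"spin":10.15},
  {"fingers":0,"tx":0,"ty":0,"tz":0,"spin":10.15},
  {"fingers":0,"tx":0,"ty":0,"tz":0,"spin":10.15},
  {"fingers":0,"tx":0,"ty":0,"tz":0,"spin":10.15},
  {"fingers":0,"tx":0,"ty":0,"tz":0,"spin":10.15},
  {"fingers":0,"tx":0,"ty":0,"tz":0,"spin":10.15},
  {"fingers":0,"tx":0,"ty":0,"tz":0,"spin":10.15},
  {"fingers":0,"tx":0,"ty":0,"tz":0,"spin":10.15},
  {"fingers":0,"tx":0,"ty":0,"tz":0,"spin":10.15},
  {"fingers":0,"tx":0,"ty":0,"tz":0,"spin":10.15},
  {"fingers":0,"tx":0,"ty":0,"tz":0,"spin":10.15},
  {"fingers":0,"tx":0,"ty":0,"tz":0,"spin":10.15},
  {"fingers":0,"tx":0,"ty":0,"tz":0,"spin":10.15},
  {"fingers":0,"tx":0,"ty":0,"tz":0,"spin":10.15},
  {"fingers":0,"tx":0,"ty":0,"tz":0,"spin":0},
])

```text
time: 4.9
tcp_pos: [534.4, -75.7, 218.2]
eef_rot: [[0.964, -0.264, -0.001], [-0.264, -0.964, -0.0], [-0.001, 0.001, -1.0]]
ft_force: [0.2, 0.1, -0.1]
grip_width: 0.4
finger_force: 0.0
```

```bash
python3 - <<'E'
from h import *
m=arm.camera_model('wrist');s=arm.observe();im=arm.camera('wrist');cv2.imwrite('pics/w2.png',im[:,:,::-1])
import pickle;pickle.dump(m,open('w2.pkl','wb'))
print(s['time'],s['tcp_pos'],np.round(s['eef_rot'],3).tolist(),np.round(s['joint_positions'],2),s['ft_force'],np.round(m['T'],2).tolist())
t=cv2.imread('pics/top0.png')[:,:,::-1].copy();c,a,b=blob(t,(170,130,150),(180,255,255),(160,190,195,222));print(c,a,b,plane('top',c,48))
E
```

```text
4.9 [534.38619808 -75.69345268 218.16417251] [[0.964, -0.264, -0.001], [-0.264, -0.964, -0.0], [-0.001, 0.001, -1.0]] [-0.48  0.6   0.95  1.76 -0.55  1.07 -1.18] [ 0.21812323  0.09670795 -0.10074792] [[-0.26, 0.93, 0.26, 604.47], [-0.96, -0.26, -0.07, -94.22], [0.0, -0.27, 0.96, 382.76], [0.0, 0.0, 0.0, 1.0]]
[176.53284672 206.03649635] 137 [170 200  14  13] [521.7571879  304.00441869]
```

View pics/w2.png

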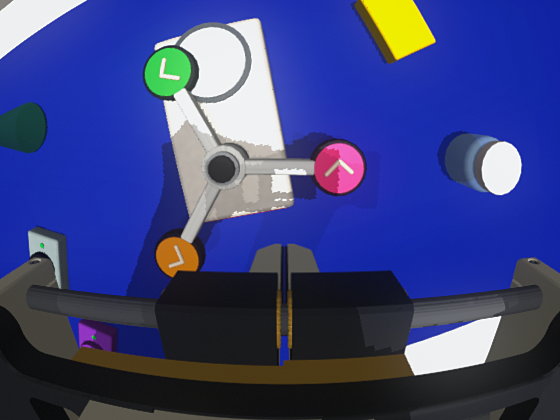

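The wrist view shows the hub cap at (223,167), pink at (340,167), green at (170,72) and the window ring centred near (212,62). The fingers are beside the pink arm at about (285,250).

```bash
python3 - <<'E'
from h import *
import pickle;m=pickle.load(open('w2.pkl','rb'))
a=plane('wrist',(222.5,167),94,m);p=plane('wrist',(340,167),80,m);g=plane('wrist',(170,72),80,m);am=plane('wrist',(178,256),80,m)
w=plane('wrist',(212,62),50,m)
A=np.array([579.7,-28.8])
print(a,p,g,am,(p+g+am)/3,w,[np.degrees(np.arctan2(*(q-A)[::-1])) for q in (p,w)],np.linalg.norm(w-A))
# ring points -> circle on plane
im=cv2.imread('pics/w2.png');gr=cv2.cvtColor(im,cv2.COLOR_BGR2HSV)
k=((gr[:,:,1]<60)&(gr[:,:,2]>60)&(gr[:,:,2]<175)).astype(np.uint8);k[:20]=0;k[104:]=0;k[:,:198]=0;k[:,256:]=0
P=np.array([plane('wrist',(u,v),50,m) for v,u in zip(*np.nonzero(k))]);P=P[np.abs(np.linalg.norm(P-w,axis=1)-41)<6]
s=np.linalg.lstsq(np.c_[2*P,np.ones(len(P))],(P**2).sum(1),rcond=None)[0];print(len(P),s[:2],np.sqrt(s[2]+s[0]**2+s[1]**2),np.degrees(np.arctan2(*(s[:2]-A)[::-1])))
E
```

```text
[581.51504552 -30.3646039 ] [ 550.86740233 -134.55199233] [684.42191379  -3.68688754] [505.35789509  48.39333566] [580.21573707 -29.94851474] [687.01705907 -40.69538972] [np.float64(-105.2506532736824), np.float64(-6.325040701754515)] 107.97430927720036
761 [688.58815729 -37.8713817 ] 40.76184029836277 -4.762266617068903
```

Call:
jog_arm([
  {"fingers":0,"tx":0,"ty":0,"tz":4,"spin":0},
  {"fingers":0,"tx":0,"ty":0,"tz":4,"spin":0},
  {"fingers":0,"tx":0,"ty":0,"tz":4,"spin":0},
  {"fingers":0,"tx":0,"ty":0,"tz":2.2,"spin":0},
  {"fingers":0,"tx":0,"ty":0,"tz":1,"spin":0},
  {"fingers":0,"tx":0,"ty":0,"tz":0,"spin":0},
  {"fingers":0,"tx":0.5,"ty":0,"tz":0,"spin":0},
  {"fingers":0,"tx":0.5,"ty":0,"tz":0,"spin":0},
  {"fingers":0,"tx":0.4,"ty":0,"tz":0,"spin":0},
  {"fingers":0,"tx":0.3,"ty":0,"tz":0,"spin":0},
])

```text
time: 6.2
tcp_pos: [550.2, -80.3, 66.7]
eef_rot: [[0.964, -0.266, -0.002], [-0.266, -0.964, 0.001], [-0.002, -0.0, -1.0]]
ft_force: [-3.1, 0.9, 2.0]
grip_width: 0.4
finger_force: 1.7
```

Call:
jog_arm([
  {"fingers":0,"tx":0.51,"ty":0.1,"tz":0,"spin":-5},
  {"fingers":0,"tx":0.51,"ty":0.1,"tz":0,"spin":-5},
  {"fingers":0,"tx":0.51,"ty":0.1,"tz":0,"spin":-5},
  {"fingers":0,"tx":0.51,"ty":0.1,"tz":0,"spin":-5},
  {"fingers":0,"tx":0.51,"ty":0.1,"tz":0,"spin":-5},
  {"fingers":0,"tx":0.51,"ty":0.1,"tz":0,"spin":-5},
  {"fingers":0,"tx":0,"ty":0,"tz":0,"spin":0},
])

```text
time: 7.08
tcp_pos: [580.3, -88.7, 66.4]
eef_rot: [[0.968, 0.25, -0.001], [0.25, -0.968, -0.0], [-0.001, 0.0, -1.0]]
ft_force: [-1.2, -0.8, -0.5]
grip_width: 0.4
finger_force: 0.7
```

```bash
cat >> h.py <<'E'
def look(tag):
    s=arm.observe();im=arm.camera('top');cv2.imwrite(f'pics/{tag}.png',im[:,:,::-1])
    A=np.array([580,-29.3]);c,a,b=blob(im,(155,80,80),(172,255,255),(270,120,390,230));p=plane('top',c,80)
    R=s['eef_rot'];d=s['tcp_pos'][:2]-A
    print(s['time'],'pink',np.round(p,1),a,'ang',np.degrees(np.arctan2(*(p-A)[::-1])),'r',np.linalg.norm(p-A),'tcp',np.round(s['tcp_pos'],1),'toolx head',np.degrees(np.arctan2(R[1][0],R[0][0])),'tool coords of tcp rel axis',d@np.array(R)[:2,:2],'F',np.round(s['ft_force'],1),'q',np.round(s['joint_positions'],2))
E
python3 -c "
from h import *
look('t1')"
```

```text
7.075 pink [ 504.5 -121. ] 11 ang -129.46399530337877 r 118.82936193802428 tcp [580.3 -88.7  66.4] toolx head 14.4694541902051 tool coords of tcp rel axis [-14.49781462  57.56093261] F [-1.2 -0.8 -0.5] q [-0.26  0.79  0.63  1.78 -0.63  0.79 -0.63]
```

Call:
jog_arm([
  {"fingers":0,"tx":0.51,"ty":0.1,"tz":0,"spin":-5},
  {"fingers":0,"tx":0.51,"ty":0.1,"tz":0,"spin":-5},
  {"fingers":0,"tx":0.51,"ty":0.1,"tz":0,"spin":-5},
  {"fingers":0,"tx":0.51,"ty":0.1,"tz":0,"spin":-5},
  {"fingers":0,"tx":0.51,"ty":0.1,"tz":0,"spin":-5},
  {"fingers":0,"tx":0.51,"ty":0.1,"tz":0,"spin":-5},
  {"fingers":0,"tx":0.51,"ty":0.1,"tz":0,"spin":-5},
  {"fingers":0,"tx":0.51,"ty":0.1,"tz":0,"spin":-5},
  {"fingers":0,"tx":0.51,"ty":0.1,"tz":0,"spin":-5},
  {"fingers":0,"tx":0.51,"ty":0.1,"tz":0,"spin":-5},
  {"fingers":0,"tx":0.51,"ty":0.1,"tz":0,"spin":-5},
  {"fingers":0,"tx":0.51,"ty":0.1,"tz":0,"spin":-5},
  {"fingers":0,"tx":0.31,"ty":0.06,"tz":0,"spin":-3},
  {"fingers":0,"tx":0,"ty":0,"tz":0,"spin":0},
])

```text
time: 8.88
tcp_pos: [633.9, -55.8, 66.8]
eef_rot: [[0.217, 0.976, 0.001], [0.976, -0.217, -0.002], [-0.001, 0.002, -1.0]]
ft_force: [1.9, -3.6, -0.9]
grip_width: 0.7
finger_force: 1.5
```

```bash
python3 -c "
from h import *
import pickle
look('t2')
m=arm.camera_model('wrist');im=arm.camera('wrist');pickle.dump(m,open('w3.pkl','wb'));cv2.imwrite('pics/w3.png',im[:,:,::-1])
c,a,b=blob(im,(155,100,80),(175,255,255));print(c,a,b,plane('wrist',c,80,m))
"
```

```text
8.875 pink [690.1 -30.7] 39 ang -0.7412861650971506 r 110.10792717380087 tcp [633.9 -55.8  66.8] toolx head 77.45561082907959 tool coords of tcp rel axis [-14.17398393  58.37149679] F [ 1.9 -3.6 -0.9] q [-0.14  0.78  0.34  1.63 -0.33  0.79  0.12]
[384.00266514 233.09556444] 5253 [341 191  87  85] [686.84795543 -46.5049345 ]
```

View pics/w3.png

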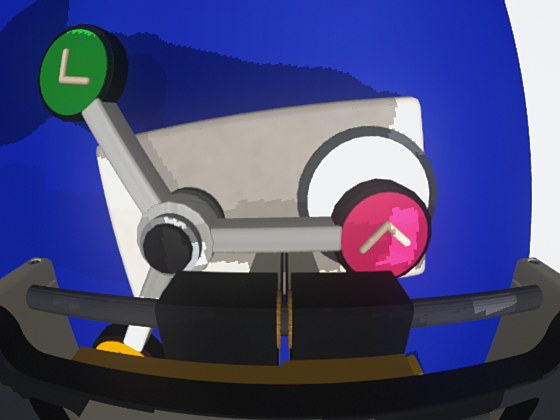

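Pink is at (384,233) in the wrist view, just short of the window ring (ring spans about u 298–436, top v 126). I'll fit the ring from this view for a relative measure.

```bash
python3 - <<'E'
from h import *
import pickle;m=pickle.load(open('w3.pkl','rb'))
im=cv2.imread('pics/w3.png');h=cv2.cvtColor(im,cv2.COLOR_BGR2HSV);A=np.array([580,-29.3])
k=((h[:,:,1]<70)&(h[:,:,2]>225)).astype(np.uint8)
n,L,st,c=cv2.connectedComponentsWithStats(k);i=L[160,365];print(st[i])
cs=max(cv2.findContours((L==i).astype(np.uint8),0,cv2.CHAIN_APPROX_NONE)[0],key=len)[:,0]
P=np.array([plane('wrist',q,50,m) for q in cs if q[1]<175])
s=np.linalg.lstsq(np.c_[2*P,np.ones(len(P))],(P**2).sum(1),rcond=None)[0];print(len(P),s[:2],np.sqrt(s[2]+s[:2]@s[:2]),np.degrees(np.arctan2(*(s[:2]-A)[::-1])))
# fixed-radius fit
from scipy.optimize import least_squares
r=least_squares(lambda c:np.hypot(*(P-c).T)-38,s[:2]);print(r.x,np.abs(r.fun).max())
a=plane('wrist',(169,248),94,m);print('hub',a)
E
```

```text
[ 308  137  121   79 5257]
127 [688.92822896 -37.0915796 ] 37.515843116409236 -4.091369038500573
[688.81807656 -37.6541058 ] 0.5752044071375408
hub [583.13743729 -25.99592489]
```

Call:
jog_arm([
  {"fingers":0,"tx":0.15,"ty":0.03,"tz":0,"spin":-1.5},
  {"fingers":0,"tx":0.15,"ty":0.03,"tz":0,"spin":-1.5},
  {"fingers":0,"tx":0.15,"ty":0.03,"tz":0,"spin":-1.5},
  {"fingers":0,"tx":0,"ty":0,"tz":0,"spin":0},
  {"fingers":0,"tx":0,"ty":0,"tz":0,"spin":0},
  {"fingers":0,"tx":-1,"ty":0,"tz":0,"spin":0},
  {"fingers":0,"tx":-1,"ty":0,"tz":0,"spin":0},
  {"fingers":0,"tx":-3,"ty":0,"tz":0,"spin":0},
  {"fingers":0,"tx":-4,"ty":0,"tz":0,"spin":0},
  {"fingers":0,"tx":-2,"ty":0,"tz":0,"spin":0},
  {"fingers":0,"tx":0,"ty":0,"tz":0,"spin":0},
])

```text
time: 10.35
tcp_pos: [619.0, -161.0, 66.6]
eef_rot: [[0.142, 0.99, -0.001], [0.99, -0.142, 0.0], [-0.0, -0.001, -1.0]]
ft_force: [-0.2, 0.1, 1.0]
grip_width: 0.5
finger_force: 0.0
```

```bash
python3 - <<'E'
from h import *
import pickle
look('t3')
m=arm.camera_model('wrist');im=arm.camera('wrist');pickle.dump(m,open('w4.pkl','wb'));cv2.imwrite('pics/w4.png',im[:,:,::-1])
c,a,b=blob(im,(155,100,80),(175,255,255));print(c,a,b,plane('wrist',c,80,m))
t=cv2.imread('pics/t3.png')[105:235,265:395];w=cv2.imread('pics/w4.png')
cv2.imwrite('pics/c3.png',np.hstack([cv2.resize(t,(420,420),interpolation=cv2.INTER_CUBIC),cv2.resize(w,(380,285))[:, :] if 0 else cv2.copyMakeBorder(cv2.resize(w,(380,285)),0,135,0,0,cv2.BORDER_CONSTANT)]))
E
```

```text
10.35 pink [689.4 -38.4] 308 ang -4.754031313054124 r 109.74850922771631 tcp [ 619.  -161.    66.6] toolx head 81.83863977614016 tool coords of tcp rel axis [-124.87024207   57.35264299] F [-0.2  0.1  1. ] q [ 0.05  0.78  0.3   1.61 -0.3   0.79  0.34]
[393.78916647  29.41396218] 4283 [347   0  92  64] [687.75218882 -44.23388259]
```

View pics/c3.png

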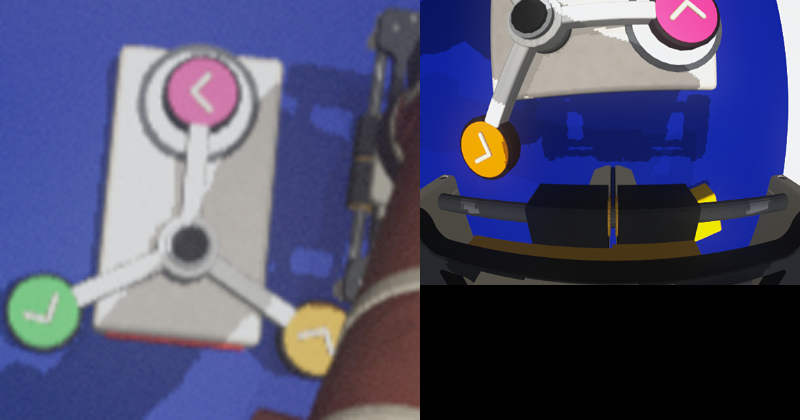

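The crop shows pink centred in the window ring, and the measured pink angle of -4.75° matches the window's -4.1° to -4.8°. Step 1 is done, so I'll rise and go above the shutter button.

Call:
jog_arm([
  {"fingers":0,"tx":0,"ty":0,"tz":-4,"spin":0},
  {"fingers":0,"tx":0,"ty":0,"tz":-4,"spin":0},
  {"fingers":0,"tx":0,"ty":0,"tz":-4,"spin":0},
  {"fingers":0,"tx":0,"ty":0,"tz":-2,"spin":0},
  {"fingers":0,"tx":3.19,"ty":-1.16,"tz":0,"spin":0},
  {"fingers":0,"tx":3.19,"ty":-1.16,"tz":0,"spin":0},
  {"fingers":0,"tx":3.19,"ty":-1.16,"tz":0,"spin":0},
  {"fingers":0,"tx":3.19,"ty":-1.16,"tz":0,"spin":0},
  {"fingers":0,"tx":3.19,"ty":-1.16,"tz":0,"spin":0},
  {"fingers":0,"tx":3.19,"ty":-1.16,"tz":0,"spin":0},
  {"fingers":0,"tx":3.19,"ty":-1.16,"tz":0,"spin":0},
  {"fingers":0,"tx":3.19,"ty":-1.16,"tz":0,"spin":0},
  {"fingers":0,"tx":3.19,"ty":-1.16,"tz":0,"spin":0},
  {"fingers":0,"tx":3.19,"ty":-1.16,"tz":0,"spin":0},
  {"fingers":0,"tx":3.19,"ty":-1.16,"tz":0,"spin":0},
  {"fingers":0,"tx":3.19,"ty":-1.16,"tz":0,"spin":0},
  {"fingers":0,"tx":3.19,"ty":-1.16,"tz":0,"spin":0},
  {"fingers":0,"tx":3.19,"ty":-1.16,"tz":0,"spin":0},
  {"fingers":0,"tx":0,"ty":0,"tz":0,"spin":0},
])

```text
time: 12.82
tcp_pos: [517.3, 312.0, 206.0]
eef_rot: [[0.128, 0.992, -0.003], [0.992, -0.128, 0.003], [0.003, -0.003, -1.0]]
ft_force: [0.5, -0.2, -1.0]
grip_width: 0.4
finger_force: 0.0
```

```bash
python3 - <<'E'
from h import *
look('t4')
m=arm.camera_model('wrist');im=arm.camera('wrist');cv2.imwrite('pics/w5.png',im[:,:,::-1]);T=np.array(m['T']);f=m['intrinsics'][0][0]
h=cv2.cvtColor(im,cv2.COLOR_RGB2HSV);k=cv2.inRange(h,(0,150,120),(8,255,255))|cv2.inRange(h,(172,150,120),(180,255,255))
n,L,st,c=cv2.connectedComponentsWithStats(k)
for i in range(1,n):
    if st[i,4]>40: print(st[i],c[i],plane('wrist',c[i],48,m))
E
```

```text
12.825 pink [689.3 -38.2] 305 ang -4.662181235683583 r 109.69440473420323 tcp [517.3 312.  206. ] toolx head 82.66024194015692 tool coords of tcp rel axis [ 330.53219637 -105.75959102] F [ 0.5 -0.2 -1. ] q [-0.79  0.57  0.35  1.59 -0.23  1.02 -0.5 ]
[196  56  29  29 664] [210.01054217  69.74246988] [461.80400663 448.02937488]
[438  82  24  27 512] [449.82421875  94.9453125 ] [707.5442212  397.99986476]
[275 184  30  29 680] [289.38088235 198.51617647] [522.52683466 306.58360798]
[136 215  24  25 466] [147.48283262 227.5       ] [362.13487373 295.35933078]
```

View pics/w5.png

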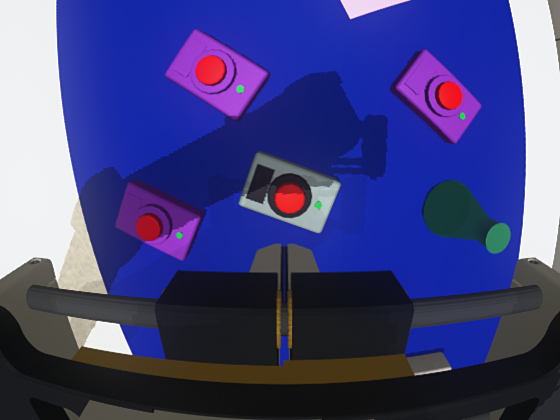

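The picture shows the grey box with its red button at (289,198), which is about (522,306) on the table, and the purple decoys well clear of it. I'll correct the offset and come down to 20 mm above the button.

Call:
jog_arm([
  {"fingers":0,"tx":-0.6,"ty":0.5,"tz":4,"spin":0},
  {"fingers":0,"tx":0,"ty":0,"tz":5,"spin":0},
  {"fingers":0,"tx":0,"ty":0,"tz":3.5,"spin":0},
  {"fingers":0,"tx":0,"ty":0,"tz":1.3,"spin":0},
  {"fingers":0,"tx":0,"ty":0,"tz":0,"spin":0},
  {"fingers":0,"tx":0,"ty":0,"tz":0,"spin":0},
  {"fingers":0,"tx":0,"ty":0,"tz":0,"spin":0},
])

```text
time: 13.8
tcp_pos: [525.9, 299.3, 70.2]
eef_rot: [[0.138, 0.99, 0.003], [0.99, -0.138, 0.002], [0.002, 0.002, -1.0]]
ft_force: [0.3, 1.0, -0.5]
grip_width: 0.2
finger_force: 0.0
```

Call:
jog_arm([
  {"fingers":0,"tx":0.6,"ty":-0.4,"tz":0,"spin":0},
  {"fingers":0,"tx":0,"ty":0,"tz":1,"spin":0},
  {"fingers":0,"tx":0,"ty":0,"tz":0.8,"spin":0},
  {"fingers":0,"tx":0,"ty":0,"tz":0.3,"spin":0},
  {"fingers":0,"tx":0,"ty":0,"tz":0.3,"spin":0},
  {"fingers":0,"tx":0,"ty":0,"tz":0.3,"spin":0},
  {"fingers":0,"tx":0,"ty":0,"tz":0.2,"spin":0},
  {"fingers":0,"tx":0,"ty":0,"tz":0,"spin":0},
  {"fingers":0,"tx":0,"ty":0,"tz":0,"spin":0},
])

```text
time: 14.92
tcp_pos: [521.2, 305.1, 42.2]
eef_rot: [[0.139, 0.99, -0.002], [0.99, -0.139, 0.001], [0.0, -0.002, -1.0]]
ft_force: [-6.1, -1.7, 16.3]
grip_width: 0.9
finger_force: 8.4
```

16 N at z = 42 mm means the button is fully down. Retracting.

Call:
jog_arm([
  {"fingers":0,"tx":0,"ty":0,"tz":-1,"spin":0},
  {"fingers":0,"tx":0,"ty":0,"tz":-3,"spin":0},
  {"fingers":0,"tx":0,"ty":0,"tz":-5,"spin":0},
  {"fingers":0,"tx":0,"ty":0,"tz":-5,"spin":0},
  {"fingers":0,"tx":0,"ty":0,"tz":0,"spin":0},
  {"fingers":0,"tx":0,"ty":0,"tz":0,"spin":0},
  {"fingers":0,"tx":0,"ty":0,"tz":0,"spin":0},
])

```text
time: 15.8
tcp_pos: [520.8, 304.9, 177.8]
eef_rot: [[0.138, 0.99, -0.003], [0.99, -0.138, -0.002], [-0.002, -0.003, -1.0]]
ft_force: [0.9, -0.3, -1.2]
grip_width: 0.7
finger_force: 0.0
```

```bash
python3 -c "
from h import *
look('t5');print(arm.job_done())"
```

```text
15.8 pink [689.5 -38.2] 305 ang -4.668409881876941 r 109.81743474621604 tcp [520.8 304.9 177.8] toolx head 82.04358250520953 tool coords of tcp rel axis [ 322.78992888 -104.84348061] F [ 0.9 -0.3 -1.2] q [-0.78  0.6   0.35  1.62 -0.24  0.96 -0.48]
the job is handed in; nothing more can be done
None
```

The job is handed in at about 16 s: the pink disc measured within about 2 mm of the window's centre, the shutter button was pressed fully down (16 N at z = 42 mm) and released, and the arm is clear; the judge returned no verdict.

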